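Pack the sweet tin and lock its lid with pins

ROBOT

A 6-joint arm with a two-finger parallel gripper is mounted at the origin on the work surface. World frame = base frame: x ahead of the robot, y to its left, z up, the work surface at z = 0. Lengths are in m, angles in rad, forces in N, time in s.
With the tool pointing down it reaches from about 0.4 to 0.825 m from the base axis. Payload 7 kg.
Tool frame: the origin (TCP) lies between the finger pads; the fingertips stand 8 mm ahead of it and the grasp point (between the pads) lies 11 mm behind it (arm.finger_overhang is the distance from the TCP to the fingertips, in m); z points along the fingers, y is the line along which they close (so a half turn about z gives the same grasp; the last joint's range is limited). The gripper opens to 88 mm and grips with 3 to 60 N. Pads are 19 mm wide; open, the fingers measure 130 mm over their backs; the gripper's body (78 mm by 193 mm) begins 47 mm behind the grasp point.
Start: joints at [-0.814, 0.359, 0.012, 0, -1.224, -0.288], TCP at [0.305, -0.602, 0.235] pointing down, gripper open.
Joint ranges: [-3.07, 3.07], [-1.43, 2.12], [-1.02, 1.25], [-3.03, 1.67], [-3.05, -0], [-3.03, 3.03]. Speed limits (rad/s): [2.39, 2.39, 3.01, 3.14, 3.14, 3.14].

INTERFACE

Orientations are given as [roll, pitch, yaw] about the fixed x, y, z axes, in that order (R = Rz(yaw) Ry(pitch) Rx(roll)).
In Python, from station import arm gives the robot as it stands.
- The arm moves only by the tool move_arm, never from a script. Its argument "rows" is text: rows parted by semicolons, each of 7 numbers parted by spaces: the turn, a rotation vector about the tool's x, y, z in degrees, then the shift along the tool's x, y, z in m, then the finger opening in m, from 0 to 0.0876. A call has 1 to 8 rows; each row shifts and turns the commanded pose from where the row before left it, along the tool's axes as they then stand; what a row does not reach is not made up. A row lasts 1/8 s, in which the tool goes at most 62.5 mm and 10.7 degrees, less where a joint would pass 70% of its speed; a pose out of reach is approached as far as the arm can. A call is refused whole if a number of a shift passes 0.0625 or a number of a turn 10.7, either way. A call with a gripper value outside its range is refused whole. The fingers move at their own pace and stop on an object; "squeeze" is the grip in N (left out, the last holds). Time passes only in rows, so rows that do not move let the fingers close. It gives the time, the measured TCP pose, the force, the opening and the grip force at its end, in the units of the state.
- arm.get_state(): the state, without advancing time (a new reading comes with each control period).
- arm.grab_frame(name): name is "scene" or "top"; returns (picture, depth): 480x640x3 uint8, blue, green, red; 480x640 float32, m along the optical axis (not along the pixel's ray), 0 where there is no reading.
- arm.camera_model(name): a dict with "mtx" (3x3 intrinsics, pixels), "k1" (the pictures are not rectified: a ray, as slopes to the right and down, at radius r is drawn at 1 + k1 r^2 times it, then the intrinsics apply), "camera_from_world" (4x4, takes a point from world to camera coordinates). Camera axes: x right, y down, z forward; pixel columns grow to the right and rows downward; lengths in m; the calibration is good to about 2 mm. A picture is of the moment at which its call begins. camera_model takes no time and is no camera call.
- arm.job_done(): hands the job in; it is judged then, once.
The state is a dict: "t": time; "q": joint angles; "qd": joint speeds; "joint_efforts": joint torques, N m; "eef_pos": TCP position; "ee_rot": TCP orientation; "force": force on the tool from outside, world axes, zero at the start; "moment": the same for the moment, N m; "width": finger opening in m; "gripper_force": force on a finger pad.
Only numpy, scipy, OpenCV 4.12 (cv2) and the standard library are available. Lean on these libraries where they do the work, as an engineer would, in place of code of your own. Each camera call takes 0.05 s, during which the arm holds its last target. There are 200 camera calls.

TASK

Pack the customer's tin: put all the round sweets from the low tray into the open tin, standing flat on its floor, then put the lid on with its holed tabs over the tin's brackets and press it down until it snaps in and lies level on the rim all round. Finally lock it by putting the two pins from the wooden block down through the tabs and brackets, one at the front and one at the back, heads fully home on the lid, and leave the other things on the counter where they are.

Things in the scene. Friction and masses are not known exactly. Their poses are not given: they have to be found in the camera images.
- tin: Open galvanised tin fixed to the counter, inside 120 (x) x 172 (y) x 57 mm deep; walls and floor 4 mm, rim 61 mm above the counter. Origin: centre of its underside, z up. Inside its two short (y) ends, 4 mm below the rim and 35 mm either side of the middle, sprung ball catches stick 3.5 mm in. Tin and tray may change sides
- tin_hole_front (a point): centre of the 12 mm round hole in the 30 x 34 mm flat steel bracket sticking out at the middle of the tin's front (-x) long side, at the bracket's top face: 79 mm from the tin's middle, 55 mm above the counter; bracket 5 mm thick, open below
- tin_hole_back (a point): the same for the bracket at the tin's back (+x) side
- lid_grip (a point): centre of the black bar grip on the loose metal lid, lying right way up; lid axes: x across the bar, z up. Bar 18 (x) x 64 (y) x 30 mm high on the lid plate, 128 x 180 x 5 mm, with a 14 mm deep plug below, edged by a round bead 117 x 169 mm that guides itself in. Grip centre is 34 mm above the plug's underside. Lid about 0.3 kg. Fits either way round
- lid_hole_a (a point): centre of the 13 mm hole in the tab at the middle of the lid's -x long side, 79 mm from its middle, at the tab's top face, 15 mm below the grip's centre. The tabs come over the tin's brackets. Laid on the tin, the lid stops on the catches about 11 mm too high
- lid_hole_b (a point): the same at the lid's +x side. Pressed down at its grip with some 10 to 20 N, the lid snaps past the catches until its plate lies on the rim all round: tabs' top 66 mm, grip's centre 81 mm, grip's top 96 mm above the counter
- pin_block: dark wooden block fixed to the counter, 50 (x) x 112 (y) x 45 mm high, origin at the centre of its underside; the two pins stand in its 11 mm holes at y = -30 and +30 mm, heads up
- pin1_head (a point): centre of the black round head (22 mm across, 22 mm high) of a locking pin, 50 g, with a steel shank 8 mm thick, 40 mm long, round-ended (tip 51 mm below this point); z from tip to head. It stands in the block, head resting on its top. Either pin fits either hole. When home, this point is 77 mm above the counter
- pin2_head (a point): centre of the black round head (22 mm across, 22 mm high) of a locking pin, 50 g, with a steel shank 8 mm thick, 40 mm long, round-ended (tip 51 mm below this point); z from tip to head. It stands in the block, head resting on its top. Either pin fits either hole. When home, this point is 77 mm above the counter
- tray: low galvanised tray fixed to the counter, 230 (x) x 180 (y) mm outside, 15 mm high, walls and floor 3 mm; origin at the centre of its underside. The round sweets to be packed stand in it
- sweet1_mid (a point): centre of a round, firm cream-coloured sweet (an upright cylinder 46 mm across and 40 mm high, about 90 g) standing in the tray; z up along its axis. Two to four of these are there
- sweet2_mid (a point): centre of a round, firm cream-coloured sweet (an upright cylinder 46 mm across and 40 mm high, about 90 g) standing in the tray; z up along its axis. Two to four of these are there
- sweet3_mid (a point): centre of a round, firm cream-coloured sweet (an upright cylinder 46 mm across and 40 mm high, about 90 g) standing in the tray; z up along its axis. Two to four of these are there
- sweet4_mid (a point): centre of a round, firm cream-coloured sweet (an upright cylinder 46 mm across and 40 mm high, about 90 g) standing in the tray; z up along its axis. Two to four of these are there
- weight_big: bystander: a dark steel scale weight 44 mm across, 50 mm high; not part of the job, to be left where it is
- weight_small: bystander: a dark steel scale weight 34 mm across, 38 mm high; not part of the job, to be left where it is
- jar: bystander: a jar with a red cap, 70 mm across and 100 mm high; not part of the job, to be left where it is
- bowl: bystander: a small steel bowl 110 mm across; not part of the job, to be left where it is
- spoon: bystander: a steel spoon 200 mm long; not part of the job, to be left where it is
- packet: bystander: a green packet 110 x 60 x 35 mm; not part of the job, to be left where it is
Mind the look-alikes: they are no part of the job. Leave any purple or turquoise look-alike of the part that bears sweet2_mid alone.

How it is judged:
By the outcome, as a careful person would: the job done as asked, in the order asked, and still so for the second after the job is handed in, with the robot touching nothing.
Of sweet1, sweet2, sweet3, sweet4 only 2 to 4 are there at a start; the rules pass over those that are not, and their reading is None.
At some moment in a run one of sweet1, sweet2, sweet3, sweet4, lid may be knocked a few centimetres aside while the robot is not near it.
It also fails if it takes over 210 s, if anything falls off the work surface, if the arm or the gripper's body presses on something with over 40 N, if the wrist force passes 120 N, or if a joint passes its speed limit or range.

## Working session

There is one attempt and no reset: what is moved stays moved. The work goes in short steps, Python scripts to look and compute and a tool call to move; the robot and the scene stay as the last step left them, time stands still between calls to the robot, and variables do not carry over. Pictures are saved under pics/ and viewed, at most 14 in all, crops included, and the job is handed in when it is done.

Besides the shell and the picture viewer there is one more tool, called after "Request:" as name(argument=value, ...), one argument or row to a line, values as JSON. move_arm: Moves the arm, as the interface text tells. Its arguments: {"type":"object","properties":{"rows":{"type":"string"},"squeeze":{"type":"number"}},"required":["rows"]}

```bash
ls; mkdir -p pics
cat > h.py <<'E'
import numpy as np,cv2
from station import arm
def grab(n,save=None):
    im,d=arm.grab_frame(n)
    if save: cv2.imwrite('pics/'+save,im)
    np.savez('/tmp/%s.npz'%n,im=im,d=d)
    return im,d
def world(n,d):
    m=arm.camera_model(n);K=np.array(m['mtx']);T=np.linalg.inv(np.array(m['camera_from_world']))
    v,u=np.mgrid[0:480,0:640].astype(float)
    x=(u-K[0,2])/K[0,0];y=(v-K[1,2])/K[1,1];xd,yd=x.copy(),y.copy()
    for _ in range(10):
        s=1+m['k1']*(x*x+y*y);x,y=xd/s,yd/s
    P=np.stack([x*d,y*d,d],-1)@T[:3,:3].T+T[:3,3]
    P[d<=0]=np.nan
    return P
E
python3 - <<'E'
from h import *
for n in('scene','top'):
    im,d=grab(n,n+'0.png');print(arm.camera_model(n))
    P=world(n,d);np.save('/tmp/P_%s.npy'%n,P)
print(arm.get_state())
E
```

```text
pics
{'mtx': array([[593.51432695,   0.        , 319.41499417],
       [  0.        , 593.51432695, 226.40578949],
       [  0.        ,   0.        ,   1.        ]]), 'k1': -0.02273842039739332, 'camera_from_world': array([[-0.28516424,  0.95840861, -0.01158852,  0.15545965],
       [ 0.78724181,  0.22730433, -0.57322167, -0.4066286 ],
       [-0.54674646, -0.17258528, -0.81931839,  1.65711121],
       [ 0.        ,  0.        ,  0.        ,  1.        ]])}
{'mtx': array([[590.1397025 ,   0.        , 323.1485778 ],
       [  0.        , 590.1397025 , 244.55008633],
       [  0.        ,   0.        ,   1.        ]]), 'k1': 0.045434557586923885, 'camera_from_world': array([[ 0.01979362, -0.99978681,  0.00587821, -0.00883498],
       [-0.98411564, -0.02052014, -0.17633871,  0.55154266],
       [ 0.17642173, -0.00229446, -0.984312  ,  1.63724152],
       [ 0.        ,  0.        ,  0.        ,  1.        ]])}
{'t': 0.1, 'q': array([-8.13881892e-01,  3.59293138e-01,  1.11304151e-02, -2.81126119e-04,
       -1.22413417e+00, -2.88078260e-01]), 'qd': array([-0.00134598, -0.00065098,  0.00157877,  0.00260694,  0.00062483,
       -0.00042022]), 'joint_efforts': array([-4.76956266e-04, -5.84165311e+01,  2.93751258e+01,  7.01552153e+00,
        1.01535057e-02, -4.69321947e-05]), 'eef_pos': array([ 0.3047457 , -0.60179206,  0.2337269 ]), 'ee_rot': array([ 3.14007883e+00, -1.72960297e-04, -2.67285206e+00]), 'force': array([ 0.45398512,  0.9712153 , -0.14535486]), 'moment': array([ 0.02399376, -0.00788572,  0.02193424]), 'gripper_force': 0.0, 'width': 0.08707483852844798}
```

View pics/top0.png

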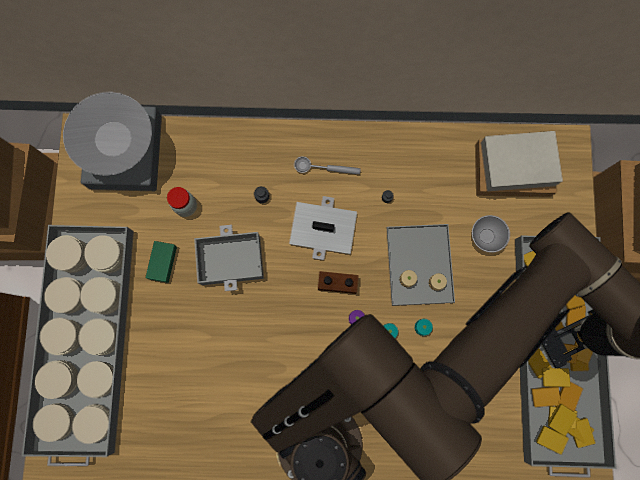

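View pics/scene0.png

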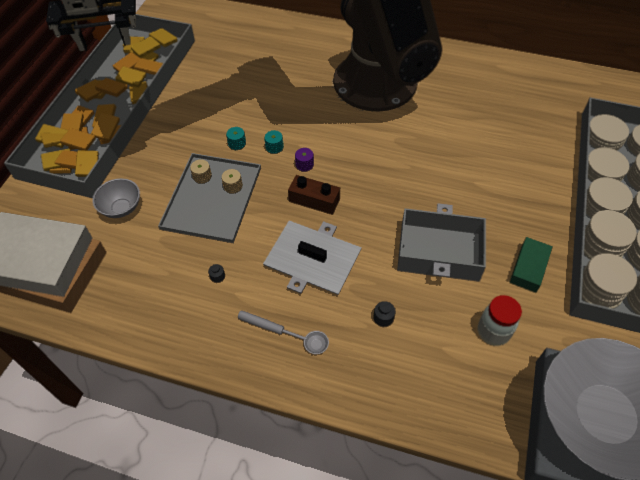

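The top view shows two cream sweets in the low tray at (409,278) and (438,282). Possible confusions are the purple one at (357,317), the turquoise ones at (390,331) and (424,327), and the large cream discs in the left crate at x<120. I choose the two inside the tray. The tin is at (229,258), the lid at (323,227) and the pins at (327,282) and (349,283).

```bash
cat >> h.py <<'E'
def comp(n,P,lo,hi,u0,u1,v0,v1,seed=None):
    m=np.zeros((480,640),np.uint8);Z=P[...,2]
    m[v0:v1,u0:u1]=((Z>lo)&(Z<hi))[v0:v1,u0:u1]
    return m.astype(bool)
def rect(P,m):
    X=P[m][:,:2].astype(np.float32);(c,s,a)=cv2.minAreaRect(X*1000);return np.round(c,1),np.round(s,1),round(a,2),len(X),np.round(np.nanmean(P[m][:,2])*1000,1)
def project(n,p):
    m=arm.camera_model(n);q=m['camera_from_world']@np.r_[p,1];x,y=q[:2]/q[2];s=1+m['k1']*(x*x+y*y);K=m['mtx'];return K[0,0]*x*s+K[0,2],K[1,1]*y*s+K[1,2]
E
python3 - <<'E'
from h import *
P=np.load('/tmp/P_top.npy');im=np.load('/tmp/top.npz')['im']
Z=P[...,2]
for nm,a in dict(counter=(0,.005,290,380,340,350),sweetA=(.035,.06,398,420,265,291),sweetB=(.035,.06,427,450,270,294),block=(.037,.05,312,365,265,300),pins=(.058,.08,312,365,265,300),tinrim=(.055,.067,190,270,228,288),tinbr=(.048,.067,190,270,220,296),lidplate=(.010,.03,280,365,190,265),bar=(.036,.07,300,345,210,240),tray=(.006,.02,380,460,215,312)).items():
    m=comp('top',P,*a)
    print(nm,rect(P,m) if m.sum()>3 else m.sum())
for r in range(274,288,2): print(np.round(Z[r,320:358:2]*1000).astype(int))
c=cv2.resize(im[185:320,185:460],None,fx=2.9,fy=2.9,interpolation=cv2.INTER_CUBIC);cv2.imwrite('pics/c0.png',c);print(c.shape)
E
```

```text
counter (array([270.2,  34. ]), array([ 25.2, 114.1]), 1.12, 145, np.float64(2.1))
sweetA (array([ 463. , -242.1]), array([43.1, 43.7]), 89.33, 202, np.float64(42.3))
sweetB (array([ 454.9, -325.5]), array([43.3, 45.5]), 44.75, 201, np.float64(42.1))
block (array([447.4, -41.8]), array([111.8,  51. ]), 85.46, 535, np.float64(44.1))
pins (array([447.5, -41.3]), array([79. , 21.4]), 85.87, 96, np.float64(65.5))
tinrim (array([508.2, 271.5]), array([173.8, 182.8]), 7.21, 398, np.float64(59.8))
tinbr (array([509.3, 271.7]), array([187.8, 182.8]), 7.21, 657, np.float64(57.1))
lidplate (array([613.4,   2.2]), array([209.7, 237.3]), 2.16, 2645, np.float64(18.1))
bar (array([608.7,   2.7]), array([62.6, 21.2]), 83.06, 148, np.float64(47.1))
tray (array([ 512.6, -281.5]), array([282.4, 233.4]), 1.26, 1186, np.float64(9.8))
[44 41 45 48 45 40 43 47 41 45 45 47 45 51 39 46 44 10  1]
[46 45 46 66 59 48 43 41 49 40 45 35 47 47 46 53 41 47 47]
[43 41 42 57 61 73 45 45 45 41 48 46 40 43 65 60 47 45 43]
[                  45                   48                   62
                   66                   65                   58
                   44                   46                   46
                   49                   41                   41
                   47 -9223372036854775808                   60
                   68                   68                   41
                   47]
[44 39 47 63 61 62 49 45 46 43 39 39 48 72 59 71 67 46 46]
[45 43 47 44 43 41 43 45 45 40 48 47 49 66 70 71 41 37 47]
[52 51 38 46 42 49 40 41 40 43 35 40 44 46 54 44 40 47 40]
(392, 798, 3)<stdin>:7: RuntimeWarning: invalid value encountered in cast
```

View pics/c0.png

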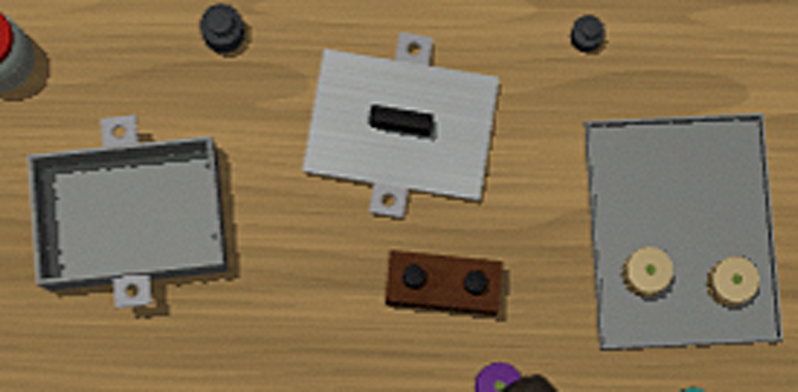

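```bash
cat > fit.py <<'E'
from h import *
from scipy.optimize import minimize
def proj(n,X):
    m=arm.camera_model(n);T=m['camera_from_world'];q=X@T[:3,:3].T+T[:3,3];xy=q[:,:2]/q[:,2:];s=1+m['k1']*(xy**2).sum(1,keepdims=True)
    K=m['mtx'];return xy*s*[K[0,0],K[1,1]]+K[:2,2]
def gimg(im,s=1.0):
    g=cv2.GaussianBlur(im.astype(np.float32),(0,0),s)
    return np.sqrt(sum(cv2.Sobel(g,cv2.CV_32F,a,b)**2 for a,b in((1,0),(0,1))).sum(2))
def seg(a,b,z,n=60):
    t=np.linspace(0,1,n)[:,None];p=np.array(a)*(1-t)+np.array(b)*t;return np.c_[p,np.full(n,z)]
def box(cx,cy,lx,ly,z,sides='nsew'):
    a,b=lx/2,ly/2;o=[]
    if 'n' in sides:o.append(seg((cx+a,cy-b),(cx+a,cy+b),z))
    if 's' in sides:o.append(seg((cx-a,cy-b),(cx-a,cy+b),z))
    if 'e' in sides:o.append(seg((cx-a,cy-b),(cx+a,cy-b),z))
    if 'w' in sides:o.append(seg((cx-a,cy+b),(cx+a,cy+b),z))
    return np.vstack(o)
def circ(cx,cy,r,z,n=60):
    t=np.linspace(0,2*np.pi,n);return np.c_[cx+r*np.cos(t),cy+r*np.sin(t),np.full(n,z)]
def tabs(z,r):return np.vstack([np.vstack([box(s*.079,0,.030,.034,z,'ew'+('n' if s>0 else 's')),circ(s*.079,0,r,z)]) for s in(1,-1)])
tin=np.vstack([box(0,0,.128,.180,.061),box(0,0,.12,.172,.061),tabs(.055,.006)])
def lidm(dz=0):return np.vstack([box(0,0,.128,.180,.019+dz),tabs(.019+dz,.0065),box(0,0,.018,.064,.049+dz)])
block=np.vstack([box(0,0,.05,.112,.045),circ(0,.03,.011,.067),circ(0,-.03,.011,.067)])
tray=box(0,0,.23,.18,.015)
sweet=circ(0,0,.023,.043)
def fit(M,x0,ims,yaw=True):
    out={}
    gs={n:gimg(i) for n,i in ims.items()}
    def sc(p,ns):
        th=p[2] if yaw else 0;c,s=np.cos(th),np.sin(th)
        W=M@np.array([[c,-s,0],[s,c,0],[0,0,1]]).T+[p[0],p[1],0];t=0
        for n in ns:
            uv=proj(n,W).astype(np.float32);t-=np.sqrt(cv2.remap(gs[n],uv[:,0],uv[:,1],cv2.INTER_LINEAR)).mean()
        return t
    for ns in(['top'],['scene'],['top','scene']):
        best=None
        for dx in(-.006,0,.006):
            for dy in(-.006,0,.006):
                p0=np.array([x0[0]+dx,x0[1]+dy,x0[2]][:3 if yaw else 2])
                S=np.vstack([p0]+[p0+e for e in np.diag([.004,.004,.03][:len(p0)])])
                r=minimize(sc,p0,args=(ns,),method='Nelder-Mead',options=dict(initial_simplex=S,xatol=1e-5,fatol=1e-5))
                if best is None or r.fun<best.fun:best=r
        out['+'.join(ns)]=np.r_[np.round(best.x[:2]*1000,1),np.round(np.degrees(best.x[2:]),2),round(best.fun,2)]
    return out
E
python3 - <<'E'
from fit import *
ims={n:np.load('/tmp/%s.npz'%n)['im'] for n in('top','scene')}
d=np.radians
for nm,M,x,y in(('tin',tin,(.509,.272,d(5)),1),('lid',lidm(),(.609,.0025,d(-7)),1),('block',block,(.447,-.042,d(-5)),1),('tray',tray,(.512,-.281,d(3)),1),('sA',sweet,(.463,-.242,0),0),('sB',sweet,(.455,-.3255,0),0)):
    print(nm,fit(M,x,ims,y))
E
```

```text
Traceback (most recent call last):
  File "fit.py", line 41, in fit
    r=minimize(sc,p0,args=(ns,),method='Nelder-Mead',options=dict(initial_simplex=S,xatol=1e-5,fatol=1e-5))
  File "fit.py", line 33, in sc
    uv=proj(n,W).astype(np.float32);t-=np.sqrt(cv2.remap(gs[n],uv[:,0],uv[:,1],cv2.INTER_LINEAR)).mean()
       ~~~~^^^^^
  File "fit.py", line 4, in proj
    m=arm.camera_model(n);T=m['camera_from_world'];q=X@T[:3,:3].T+T[:3,3];xy=q[:,:2]/q[:,2:];s=1+m['k1']*(xy**2).sum(1,keepdims=True)
ValueError: time passes only in moves, steps and waits
```

```bash
sed -i 's/^def proj(n,X):/from functools import lru_cache\n@lru_cache\ndef cam(n): return arm.camera_model(n)\ndef proj(n,X):/; s/    m=arm.camera_model(n);T=m/    m=cam(n);T=m/' fit.py
cat > run.py <<'E'
from fit import *
ims={n:np.load('/tmp/%s.npz'%n)['im'] for n in('top','scene')}
d=np.radians
for nm,M,x,y in(('tin',tin,(.509,.272,d(5)),1),('lid',lidm(),(.609,.0025,d(-7)),1),('block',block,(.447,-.042,d(-5)),1),('tray',tray,(.512,-.281,d(3)),1),('sA',sweet,(.463,-.242,0),0),('sB',sweet,(.455,-.3255,0),0)):
    print(nm,fit(M,x,ims,y))
E
python3 run.py
```

```text
tin {'top': array([508.1 , 270.6 ,   7.21, -16.24]), 'scene': array([511.2 , 269.7 ,   7.28, -14.56]), 'top+scene': array([509.5 , 269.9 ,   7.33, -30.26])}
lid {'top': array([608.1 ,   4.5 ,  -8.22, -16.89]), 'scene': array([610.  ,   3.1 ,  -8.05, -15.16]), 'top+scene': array([609.4 ,   3.8 ,  -8.21, -31.76])}
block {'top': array([443.7 , -41.6 ,  -4.17, -13.6 ]), 'scene': array([448.9 , -41.8 ,  -4.48, -13.93]), 'top+scene': array([448.1 , -41.7 ,  -4.23, -26.58])}
tray {'top': array([ 507.2 , -279.  ,    3.82,  -13.4 ]), 'scene': array([ 509.9 , -281.3 ,    3.84,  -14.83]), 'top+scene': array([ 508.6 , -279.2 ,    4.06,  -27.57])}
sA {'top': array([ 463.4 , -242.6 ,  -14.88]), 'scene': array([ 465.3 , -243.7 ,  -14.76]), 'top+scene': array([ 464.1 , -243.  ,  -29.27])}
sB {'top': array([ 454.9 , -326.1 ,  -14.72]), 'scene': array([ 456.6 , -328.5 ,  -16.91]), 'top+scene': array([ 455.7 , -327.4 ,  -31.18])}
```

Create go.py:
```python
# usage: go.py x y z yaw_deg (mm) -> remaining shift in tool axes (mm) and turn about tool x,y,z (deg)
import sys,numpy as np
from station import arm
from scipy.spatial.transform import Rotation as R
a=[float(v) for v in sys.argv[1:5]];s=arm.get_state();p=np.array(s['eef_pos'])*1000
C=R.from_euler('xyz',s['ee_rot']);G=R.from_euler('xyz',[180,0,a[3]],degrees=True)
print('t',s['t'],'pos',p.round(1),'yaw',np.degrees(s['ee_rot']).round(2),'q',np.round(s['q'],2),'F',np.round(s['force'],1),'w',round(s['width']*1000,1),s['gripper_force'])
print('turn',(C.inv()*G).as_rotvec(degrees=True).round(2),'shift now',C.inv().apply(np.array(a[:3])-p).round(1),'shift after turn',G.inv().apply(np.array(a[:3])-p).round(1))
```

```text
(no output)
```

Request:
move_arm(
  rows="0 0 -8.8 0 0 0 0.062;0 0 -8.8 0 0 0 0.062;0 0 -8.8 0 0 0 0.062;0 0 -8.8 0 0 0 0.062;0 0 -8.8 0 0 0 0.062;0 0 -8.8 0 0 0 0.062;0 0 -8.8 0 0 0 0.062;0 0 -8.8 0 0 0 0.062",
  squeeze=12,
)

```text
t: 1.1
eef_pos: [0.3048, -0.6019, 0.234]
ee_rot: [3.141, 0.001, -1.439]
force: [0.1, 1.2, -0.4]
width: 0.062
gripper_force: 0.0
```

```bash
python3 go.py 464 -243 120 -82.75
```

```text
t 1.1 pos [ 304.8 -601.9  234. ] yaw [ 1.7998e+02  5.0000e-02 -8.2450e+01] q [-0.81  0.36  0.01 -0.   -1.22  0.95] F [ 0.1  1.2 -0.4] w 62.0 0.0
turn [0.02 0.05 0.3 ] shift now [-334.8 -205.   114.2] shift after turn [-336.  -203.2  114. ]
```

Request:
move_arm(
  rows="0 0 0 -0.048 -0.029 0.010 0.062;0 0 0 -0.048 -0.029 0.010 0.062;0 0 0 -0.048 -0.029 0.010 0.062;0 0 0 -0.048 -0.029 0.020 0.062;0 0 0 -0.048 -0.029 0.022 0.062;0 0 0 -0.048 -0.029 0.022 0.062;0 0 0 -0.048 -0.029 0.020 0.062;0 0 0 0 0 0 0.062",
)

```text
t: 2.1
eef_pos: [0.4641, -0.24, 0.119]
ee_rot: [3.139, 0.001, -1.44]
force: [-0.5, -0.5, 0.0]
width: 0.0624
gripper_force: 0.0
```

```bash
python3 go.py 464 -243 26 -82.75
```

```text
t 2.1 pos [ 464.1 -240.   119. ] yaw [ 1.7985e+02  6.0000e-02 -8.2480e+01] q [-0.1   0.22 -0.48 -0.   -0.88  0.23] F [-0.5 -0.5  0. ] w 62.4 0.0
turn [0.15 0.06 0.27] shift now [ 3.   0.2 93. ] shift after turn [ 2.9  0.5 93. ]
```

Request:
move_arm(
  rows="0 0 0.3 0.003 0 0.030 0.062;0 0 0 0 0 0.030 0.062;0 0 0 0 0 0.023 0.062;0 0 0 0 0 0.010 0.062;0 0 0 0 0 0 0.04;0 0 0 0 0 0 0.04;0 0 0 0 0 0 0.04;0 0 0 0 0 0 0.04",
)

```text
t: 3.1
eef_pos: [0.4648, -0.2464, 0.0284]
ee_rot: [-3.14, -0.001, -1.449]
force: [-0.2, -0.5, 5.1]
width: 0.046
gripper_force: 12.0
```

```bash
python3 go.py 505 310 27 -82.75
```

```text
t 3.1 pos [ 464.8 -246.4   28.4] yaw [-1.7992e+02 -3.0000e-02 -8.3020e+01] q [-0.11  0.35 -0.56  0.   -0.66  0.24] F [-0.2 -0.5  5.1] w 46.0 12.001408785581589
turn [-0.08 -0.03 -0.27] shift now [-547.4 -107.4    1.3] shift after turn [-546.8 -110.1    1.4]
```

Request:
move_arm(
  rows="0 0 0 0 0 -0.030 0.04;0 0 0 0 0 -0.050 0.04;0 0 -0.3 -0.056 -0.011 -0.020 0.04;0 0 0 -0.060 -0.012 0 0.04;0 0 0 -0.060 -0.012 0 0.04;0 0 0 -0.060 -0.012 0 0.04;0 0 0 -0.060 -0.012 0 0.04;0 0 0 -0.060 -0.012 0 0.04",
)

```text
t: 4.1
eef_pos: [0.4897, 0.1181, 0.1281]
ee_rot: [-3.141, 0.001, -1.444]
force: [1.6, -1.4, -0.2]
width: 0.0454
gripper_force: 12.0
```

```bash
python3 go.py 505 310 100 -82.75
```

```text
t 4.1 pos [489.7 118.1 128.1] yaw [-1.7995e+02  3.0000e-02 -8.2720e+01] q [ 0.63  0.18 -0.51 -0.   -0.89 -0.5 ] F [ 1.6 -1.4 -0.2] w 45.4 11.998170465230942
turn [-0.05  0.03  0.03] shift now [-188.4  -39.5   28.2] shift after turn [-188.4  -39.4   28.1]
```

Request:
move_arm(
  rows="0 0 0 -0.047 -0.010 0 0.04;0 0 0 -0.047 -0.010 0 0.04;0 0 0 -0.047 -0.010 0 0.04;0 0 0 -0.047 -0.0095 0.008 0.04;0 0 0 0 0 0.010 0.04;0 0 0 0 0 0.010 0.04;0 0 0 0 0 0 0.04;0 0 0 0 0 0 0.04",
)

```text
t: 5.1
eef_pos: [0.5056, 0.3066, 0.1]
ee_rot: [-3.141, 0.0, -1.445]
force: [-0.3, -0.1, -1.0]
width: 0.0455
gripper_force: 12.0
```

```bash
python3 go.py 505 310 29.5 -82.75
```

```text
t 5.1 pos [505.6 306.6 100. ] yaw [-1.7998e+02  1.0000e-02 -8.2790e+01] q [ 0.88  0.34 -0.35  0.   -0.88 -0.75] F [-0.3 -0.1 -1. ] w 45.5 11.999501287937164
turn [-0.02  0.01 -0.04] shift now [-3.4  0.2 70.5] shift after turn [-3.4  0.2 70.5]
```

Request:
move_arm(
  rows="0 0 0 -0.003 0 0.025 0.04;0 0 0 0 0 0.025 0.04;0 0 0 0 0 0.012 0.04;0 0 0 0 0 0.005 0.04;0 0 0 0 0 0.003 0.04;0 0 0 0 0 0 0.04;0 0 0 0 0 0 0.04",
)

```text
t: 5.98
eef_pos: [0.5053, 0.3106, 0.0301]
ee_rot: [-3.141, 0.001, -1.444]
force: [-1.2, 0.0, -1.2]
width: 0.0455
gripper_force: 12.0
```

```bash
python3 go.py 505 310 29.5 -82.75
```

```text
t 5.975 pos [505.3 310.6  30.1] yaw [-1.7996e+02  3.0000e-02 -8.2730e+01] q [ 0.88  0.43 -0.41  0.   -0.73 -0.75] F [-1.2  0.  -1.2] w 45.5 11.999402493238449
turn [-0.04  0.03  0.02] shift now [0.6 0.3 0.6] shift after turn [0.6 0.3 0.6]
```

Request:
move_arm(
  rows="0 0 0 0 0 0.001 0.04;0 0 0 0 0 0.001 0.04;0 0 0 0 0 0 0.04",
)

```text
t: 6.35
eef_pos: [0.5053, 0.3107, 0.0293]
ee_rot: [-3.14, 0.001, -1.443]
force: [-4.7, -1.4, 14.2]
width: 0.0455
gripper_force: 12.0
```

Request:
move_arm(
  rows="0 0 0 0 0 -0.001 0.056;0 0 0 0 0 0 0.056;0 0 0 0 0 -0.03 0.056;0 0 0 0 0 -0.05 0.056;0 0 0 0.060 0.012 -0.020 0.062;0 0 0 0.060 0.012 0 0.062;0 0 0 0.060 0.012 0 0.062;0 0 0 0.060 0.012 0 0.062",
)

```text
t: 7.35
eef_pos: [0.4875, 0.0663, 0.1281]
ee_rot: [-3.141, 0.0, -1.443]
force: [1.1, -0.7, -0.9]
width: 0.0623
gripper_force: 0.0
```

```bash
python3 go.py 456 -327.5 110 -82.75;python3 - <<'E'
from fit import *
ims={n:grab(n)[0] for n in('top','scene')}
print(fit(sweet,(.4558,-.3275),ims,False))
sw=sweet+[0,0,.001]
print(fit(sw,(.505,.310),ims,False))
E
```

```text
t 7.35 pos [487.5  66.3 128.1] yaw [-1.7997e+02  1.0000e-02 -8.2700e+01] q [ 0.54  0.16 -0.53  0.   -0.88 -0.41] F [ 1.1 -0.7 -0.9] w 62.3 0.0
turn [-0.03  0.01  0.05] shift now [386.6  81.3  18. ] shift after turn [386.7  80.9  18.1]Traceback (most recent call last):
  File "<stdin>", line 3, in <module>
  File "fit.py", line 42, in fit
    p0=np.array([x0[0]+dx,x0[1]+dy,x0[2]][:3 if yaw else 2])
                                   ~~^^^
IndexError: tuple index out of range
```

Run:
```python
from fit import *
ims={n:np.load('/tmp/%s.npz'%n)['im'] for n in('top','scene')}
print(fit(sweet,(.4558,-.3275,0),ims,False))
print(fit(sweet+[0,0,.001],(.505,.310,0),ims,False))
```

```text
{'top': array([ 455.  , -326.2 ,  -14.83]), 'scene': array([ 456.4 , -328.5 ,  -17.01]), 'top+scene': array([ 455.7 , -327.5 ,  -31.41])}
{'top': array([512.5 , 289.3 , -12.14]), 'scene': array([506.8, 313.7, -15.6]), 'top+scene': array([506.6 , 313.6 , -23.52])}
```

Request:
move_arm(
  rows="0 0 0 0.055 0.0115 0 0.062;0 0 0 0.055 0.0115 0 0.062;0 0 0 0.055 0.0115 0 0.062;0 0 0 0.055 0.0115 0 0.062;0 0 0 0.055 0.0115 0 0.062;0 0 0 0.055 0.0115 0 0.062;0 0 0 0.057 0.0115 0.018 0.062;0 0 0 0 0 0 0.062",
)

```text
t: 8.45
eef_pos: [0.4554, -0.3289, 0.1079]
ee_rot: [3.139, 0.001, -1.449]
force: [-1.2, 0.4, 0.3]
width: 0.0619
gripper_force: 0.0
```

```bash
python3 go.py 456 -327.5 27 -82.75
```

```text
t 8.45 pos [ 455.4 -328.9  107.9] yaw [ 1.7984e+02  7.0000e-02 -8.3020e+01] q [-0.28  0.29 -0.4   0.   -0.88  0.4 ] F [-1.2  0.4  0.3] w 61.9 0.0
turn [ 0.16  0.07 -0.27] shift now [-1.2 -1.  80.9] shift after turn [-1.3 -0.7 80.9]
```

Request:
move_arm(
  rows="0 0 0 0 0 0.030 0.062;0 0 0 0 0 0.030 0.062;0 0 0 0 0 0.015 0.062;0 0 0 0 0 0.004 0.062;0 0 0 0 0 0 0.04;0 0 0 0 0 0 0.04;0 0 0 0 0 0 0.04;0 0 0 0 0 0 0.04",
)

```text
t: 9.45
eef_pos: [0.4575, -0.3262, 0.0319]
ee_rot: [-3.14, -0.001, -1.444]
force: [-0.9, 3.3, 7.3]
width: 0.0459
gripper_force: 12.0
```

Request:
move_arm(
  rows="0 0 0 0 0 -0.030 0.04;0 0 0 0 0 -0.050 0.04;0 0 0 -0.055 -0.011 -0.020 0.04;0 0 0 -0.060 -0.012 0 0.04;0 0 0 -0.060 -0.012 0 0.04;0 0 0 -0.060 -0.012 0 0.04;0 0 0 -0.060 -0.012 0 0.04;0 0 0 -0.060 -0.012 0 0.04",
)

```text
t: 10.45
eef_pos: [0.4823, 0.037, 0.1314]
ee_rot: [-3.141, 0.0, -1.444]
force: [1.3, 0.2, -0.5]
width: 0.0455
gripper_force: 12.0
```

```bash
python3 go.py 514.5 230.5 90 -82.75
```

```text
t 10.45 pos [482.3  37.  131.4] yaw [-1.7995e+02  2.0000e-02 -8.2740e+01] q [ 0.48  0.14 -0.54  0.   -0.89 -0.36] F [ 1.3  0.2 -0.5] w 45.5 11.998121738433838
turn [-0.05  0.02  0.01] shift now [-187.8  -56.4   41.5] shift after turn [-187.9  -56.4   41.4]
```

Request:
move_arm(
  rows="0 0 0 -0.047 -0.014 0 0.04;0 0 0 -0.047 -0.014 0 0.04;0 0 0 -0.047 -0.014 0 0.04;0 0 0 -0.047 -0.014 0 0.04;0 0 0 0 0 0.020 0.04;0 0 0 0 0 0.020 0.04;0 0 0 0 0 0 0.04;0 0 0 0 0 0 0.04",
)

```text
t: 11.45
eef_pos: [0.5147, 0.2287, 0.0917]
ee_rot: [-3.141, 0.0, -1.444]
force: [0.7, 0.7, -0.6]
width: 0.0457
gripper_force: 12.0
```

```bash
python3 go.py 514.5 230.5 34 -82.75
```

```text
t 11.45 pos [514.7 228.7  91.7] yaw [-1.7996e+02  1.0000e-02 -8.2740e+01] q [ 0.77  0.31 -0.42  0.   -0.84 -0.64] F [ 0.7  0.7 -0.6] w 45.7 11.999699771404266
turn [-0.04  0.01  0.01] shift now [-1.8 -0.  57.7] shift after turn [-1.8 -0.1 57.7]
```

Request:
move_arm(
  rows="0 0 0 0 0 0.025 0.04;0 0 0 0 0 0.020 0.04;0 0 0 0 0 0.010 0.04;0 0 0 0 0 0.003 0.04;0 0 0 0 0 0.001 0.04;0 0 0 0 0 0.001 0.04;0 0 0 0 0 0 0.04",
)

```text
t: 12.32
eef_pos: [0.5146, 0.2288, 0.0329]
ee_rot: [-3.14, 0.0, -1.444]
force: [-3.7, -1.7, 10.2]
width: 0.0457
gripper_force: 12.0
```

Request:
move_arm(
  rows="0 0 0 0 0 -0.001 0.056;0 0 0 0 0 0 0.056;0 0 0 0 0 -0.03 0.056;0 0 0 0 0 -0.05 0.056;0 0 0 0.020 0.0 -0.040 0.06;0 0 0 0.060 0.0 0 0.060;0 0 0 0.060 0.0 0 0.060;0 0 0 0.060 0 0 0.060",
)

```text
t: 13.32
eef_pos: [0.5398, 0.0288, 0.1525]
ee_rot: [-3.14, 0.0, -1.443]
force: [0.1, 1.0, -0.5]
width: 0.0603
gripper_force: 0.0
```

```bash
python3 - <<'E'
from fit import *
ims={n:grab(n,n+'1.png')[0] for n in('top','scene')}
d=np.radians
print(fit(sweet+[0,0,.001],(.5145,.2305,0),ims,False))
print(fit(sweet+[0,0,.001],(.506,.312,0),ims,False))
print(fit(lidm(),(.609,.0038,d(-8.1)),ims))
c=np.hstack([cv2.resize(ims['top'][190:320,180:280],(400,520)),cv2.resize(ims['scene'][180:310,300:400] if 0 else ims['scene'][195:295,390:490],(400,520))]);cv2.imwrite('pics/c1.png',c)
E
python3 go.py 609 4 80 -98.15
```

```text
{'top': array([516.4 , 188.8 , -12.23]), 'scene': array([516.7 , 226.7 , -14.93]), 'top+scene': array([517.2 , 225.4 , -19.76])}
{'top': array([426.6 , 332.  , -12.43]), 'scene': array([506.8 , 313.7 , -15.68]), 'top+scene': array([506.7 , 314.1 , -18.51])}
{'top': array([634.9 ,   1.2 ,  -8.12, -10.26]), 'scene': array([610.  ,   3.3 ,  -8.31, -14.07]), 'top+scene': array([610.3 ,   3.3 ,  -8.64, -23.15])}
t 13.425 pos [539.4  25.8 152. ] yaw [ 1.7998e+02 -2.0000e-02 -8.3000e+01] q [ 0.41  0.21 -0.4   0.   -0.96 -0.29] F [ 0.3  0.2 -0.3] w 60.3 0.0
turn [ 0.02 -0.02 15.15] shift now [ 30.1 -66.5  72. ] shift after turn [ 11.7 -72.   72. ]
```

View pics/c1.png

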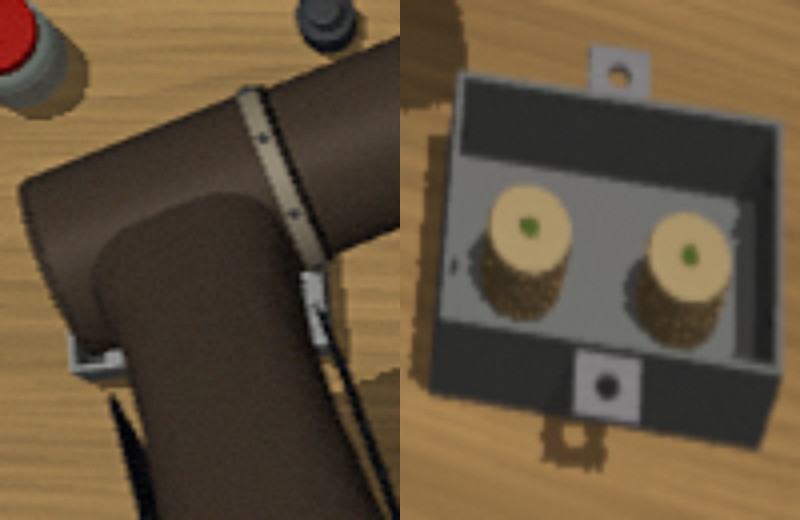

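Both sweets stand upright in the tin (scene crop), and the lid has not moved. Next is the lid.

Request:
move_arm(
  rows="0 0 7.6 0 0 0 0.05;0 0 7.6 0 0 0 0.05;0 0 0 0.006 -0.036 0.030 0.05;0 0 0 0.006 -0.036 0.032 0.05;0 0 0 0 0 0.010 0.05;0 0 0 0 0 0 0.05;0 0 0 0 0 0 0.05",
)

```text
t: 14.3
eef_pos: [0.6092, 0.0089, 0.0811]
ee_rot: [-3.14, 0.0, -1.709]
force: [0.0, -0.4, 0.5]
width: 0.0502
gripper_force: 0.0
```

```bash
python3 go.py 609 4 33 -98.15
```

```text
t 14.3 pos [609.2   8.9  81.1] yaw [-1.7993e+02  3.0000e-02 -9.7900e+01] q [ 0.33  0.39 -0.33  0.   -0.85 -0.47] F [ 0.  -0.4  0.5] w 50.2 0.0
turn [-0.07  0.03  0.25] shift now [ 4.9 -0.4 48.1] shift after turn [ 4.9 -0.5 48.1]
```

Request:
move_arm(
  rows="0 0 0.25 0.005 0 0.020 0.05;0 0 0 0 0 0.020 0.05;0 0 0 0 0 0.006 0.05;0 0 0 0 0 0.001 0.05;0 0 0 0 0 0 0.05;0 0 0 0 0 0 0.05",
)

```text
t: 15.05
eef_pos: [0.609, 0.0036, 0.0338]
ee_rot: [-3.14, 0.0, -1.714]
force: [-0.2, 0.0, -0.4]
width: 0.0497
gripper_force: 0.0
```

```bash
python3 go.py 609 4 33 -98.15
```

```text
t 15.05 pos [609.    3.6  33.8] yaw [-1.7993e+02  3.0000e-02 -9.8180e+01] q [ 0.33  0.45 -0.37  0.   -0.75 -0.47] F [-0.2  0.  -0.4] w 49.7 0.0
turn [-0.07  0.03 -0.03] shift now [-0.4  0.   0.8] shift after turn [-0.4  0.   0.8]
```

Request:
move_arm(
  rows="0 0 0 0 0 0 0.01;0 0 0 0 0 0 0.01;0 0 0 0 0 0 0.01;0 0 0 0 0 0 0.01;0 0 0 0 0 0 0.01;0 0 0 0 0 0 0.01",
  squeeze=45,
)

```text
t: 15.8
eef_pos: [0.6085, 0.0035, 0.0329]
ee_rot: [3.142, -0.0, -1.714]
force: [0.3, 0.7, -0.2]
width: 0.0182
gripper_force: 45.0
```

```bash
python3 go.py 609 4 33 -98.15
```

```text
t 15.8 pos [608.5   3.5  32.9] yaw [180.    -0.   -98.19] q [ 0.33  0.45 -0.37  0.   -0.75 -0.47] F [ 0.3  0.7 -0.2] w 18.2 44.999635219573975
turn [ 0.   -0.   -0.04] shift now [-0.6 -0.4 -0.1] shift after turn [-0.6 -0.4 -0.1]
```

Request:
move_arm(
  rows="0 0 0 0 0 -0.015 0.01;0 0 0 0 0 -0.030 0.01;0 0 0 0 0 -0.035 0.01;0 0 -5.1 0 0 -0.020 0.01;0 0 -5.1 0 0 0 0.01;0 0 -5.2 0 0 0 0.01;0 0 0 0 0 0 0.01",
)

```text
t: 16.68
eef_pos: [0.6083, 0.0034, 0.1336]
ee_rot: [-3.142, 0.0, -1.446]
force: [0.1, -0.2, -3.8]
width: 0.0178
gripper_force: 45.0
```

```bash
python3 go.py 509.6 270 130 -82.75
```

```text
t 16.675 pos [608.3   3.4 133.6] yaw [-1.7999e+02  1.0000e-02 -8.2830e+01] q [ 0.33  0.33 -0.27 -0.   -0.97 -0.2 ] F [ 0.1 -0.2 -3.8] w 17.8 44.99816179275513
turn [-0.01  0.01 -0.08] shift now [-276.8   64.6    3.6] shift after turn [-276.9   64.2    3.6]
```

Request:
move_arm(
  rows="0 0 0 -0.035 0.009 0 0.01;0 0 0 -0.050 0.012 0 0.01;0 0 0 -0.055 0.012 0 0.01;0 0 0 -0.055 0.012 0 0.01;0 0 0 -0.050 0.011 0 0.01;0 0 0 -0.032 0.008 0 0.01;0 0 0 0 0 0 0.01;0 0 0 0 0 0 0.01",
)

```text
t: 17.68
eef_pos: [0.51, 0.2701, 0.1331]
ee_rot: [3.141, -0.0, -1.446]
force: [-0.1, -0.3, -3.0]
width: 0.0176
gripper_force: 45.0
```

```bash
python3 go.py 509.6 270 100 -82.75
python3 - <<'E'
from fit import *
ims={n:grab(n)[0] for n in('top','scene')}
z=arm.get_state()['eef_pos'][2]-.0329
print(fit(lidm(z),(.5096,.270,np.radians(7.2)),ims))
E
```

```text
t 17.675 pos [510.  270.1 133.1] yaw [ 1.7998e+02 -1.0000e-02 -8.2840e+01] q [ 0.83  0.29 -0.34 -0.   -0.94 -0.7 ] F [-0.1 -0.3 -3. ] w 17.6 44.998682141304016
turn [ 0.02 -0.01 -0.09] shift now [ 0.1  0.4 33.1] shift after turn [ 0.1  0.4 33.1]
{'top': array([509.  , 269.  ,   3.48, -10.85]), 'scene': array([511.3 , 267.1 ,   8.48, -11.33]), 'top+scene': array([510.5 , 268.4 ,   7.14, -21.67])}
```

Request:
move_arm(
  rows="0 0 0 0 0 0.015 0.01;0 0 0 0 0 0.012 0.01;0 0 0 0 0 0.005 0.01;0 0 0 0 0 0.003 0.01;0 0 0 0 0 0.002 0.01;0 0 0 0 0 0.002 0.01;0 0 0 0 0 0.001 0.01;0 0 0 0 0 0 0.01",
)

```text
t: 18.77
eef_pos: [0.5102, 0.2703, 0.0931]
ee_rot: [-3.142, 0.0, -1.445]
force: [-0.8, 0.3, -3.0]
width: 0.0177
gripper_force: 45.0
```

```bash
python3 go.py 509.6 270 90 -82.75
```

```text
t 18.775 pos [510.2 270.3  93.1] yaw [-179.99    0.    -82.79] q [ 0.83  0.33 -0.39  0.   -0.85 -0.7 ] F [-0.8  0.3 -3. ] w 17.7 44.998626708984375
turn [-0.01  0.   -0.04] shift now [0.2 0.7 3.1] shift after turn [0.2 0.7 3.1]
```

Request:
move_arm(
  rows="0 0 0 0 0 0.001 0.01;0 0 0 0 0 0.001 0.01;0 0 0 0 0 0.001 0.01;0 0 0 0 0 0.001 0.01;0 0 0 0 0 0 0.01",
)

```text
t: 19.4
eef_pos: [0.5103, 0.2706, 0.0904]
ee_rot: [-3.141, 0.0, -1.444]
force: [-5.4, 0.6, 11.4]
width: 0.0178
gripper_force: 45.0
```

Request:
move_arm(
  rows="0 0 0 0 0.0007 0.001 0.01;0 0 0 0 0 0.001 0.01;0 0 0 0 0 0 0.01",
)

```text
t: 19.77
eef_pos: [0.5102, 0.2706, 0.0899]
ee_rot: [-3.139, 0.001, -1.443]
force: [-8.0, -2.2, 20.9]
width: 0.0177
gripper_force: 45.0
```

Request:
move_arm(
  rows="0 0 0 0 0.001 0.001 0.01;0 0 0 0 0 0.001 0.01;0 0 0 0 0 0 0.01",
)

```text
t: 20.15
eef_pos: [0.51, 0.271, 0.0872]
ee_rot: [-3.138, 0.002, -1.444]
force: [-1.0, -0.9, 7.1]
width: 0.0177
gripper_force: 45.0
```

Request:
move_arm(
  rows="0 0 0 0 0 0.002 0.01;0 0 0 0 0 0.002 0.01;0 0 0 0 0 0 0.01",
)

```text
t: 20.52
eef_pos: [0.5083, 0.27, 0.0804]
ee_rot: [3.141, 0.0, -1.445]
force: [-0.3, 1.4, -4.0]
width: 0.0174
gripper_force: 45.0
```

```bash
python3 go.py 509.6 270 80 -82.75
```

```text
t 20.525 pos [508.3 270.   80.4] yaw [179.97   0.   -82.8 ] q [ 0.83  0.34 -0.4  -0.   -0.82 -0.7 ] F [-0.3  1.4 -4. ] w 17.4 45.00137686729431
turn [ 0.03  0.   -0.05] shift now [ 0.2 -1.3  0.4] shift after turn [ 0.2 -1.3  0.4]
```

Snapped in. A small press to confirm the seat, then release and look.

Request:
move_arm(
  rows="0 0 0 0 0 0.001 0.01;0 0 0 0 0 0.001 0.01;0 0 0 0 0 0 0.01",
)

```text
t: 20.9
eef_pos: [0.5083, 0.2699, 0.0799]
ee_rot: [3.141, -0.0, -1.445]
force: [-4.5, -0.3, 10.2]
width: 0.0174
gripper_force: 45.0
```

Request:
move_arm(
  rows="0 0 0 0 0 -0.001 0.05;0 0 0 0 0 0 0.05;0 0 0 0 0 0 0.05;0 0 0 0 0 -0.020 0.05;0 0 0 0 0 -0.050 0.05;0 0 0 0.05 0 -0.02 0.05;0 0 0 0.060 0 0 0.05;0 0 0 0.060 0 0 0.05",
)

```text
t: 21.9
eef_pos: [0.53, 0.1, 0.1704]
ee_rot: [-3.141, 0.0, -1.444]
force: [1.3, 0.3, 0.5]
width: 0.0498
gripper_force: 0.0
```

Request:
move_arm(
  rows="0 0 0 0.06 0 0 0.05;0 0 0 0.060 0 0 0.05;0 0 0 0.040 0 0 0.05;0 0 0 0 0 0 0.05",
)

```text
t: 22.4
eef_pos: [0.5498, -0.0599, 0.1696]
ee_rot: [3.141, -0.0, -1.449]
force: [0.4, -0.0, -0.4]
width: 0.0498
gripper_force: 0.0
```

```bash
cat > lf.py <<'E'
from fit import *
ims={n:grab(n)[0] for n in('top','scene')}
d=np.radians
print('lid',fit(lidm(.047),(.5096,.270,d(7.2)),ims))
print('block',fit(block,(.448,-.0417,d(-4.3)),ims))
c=np.hstack([cv2.resize(ims['top'][200:300,180:280],(400,400)),cv2.resize(ims['scene'][195:295,390:490],(400,400))]);cv2.imwrite('pics/c2.png',c)
E
python3 lf.py;python3 go.py 450 -12 100 -82.75
```

```text
lid {'top': array([507.4 , 270.4 ,   7.49, -15.2 ]), 'scene': array([510.2 , 269.2 ,   7.17, -16.16]), 'top+scene': array([509.3 , 269.5 ,   7.16, -30.83])}
block {'top': array([444.3 , -40.5 ,  -5.5 , -11.75]), 'scene': array([449.2 , -33.  ,  -4.5 ,  -8.64]), 'top+scene': array([445.2 , -40.8 ,  -6.85, -19.89])}
t 22.5 pos [549.8 -57.8 169.7] yaw [179.97   0.   -82.87] q [ 0.25  0.21 -0.35 -0.   -1.01 -0.13] F [ 0.1 -0.4  0.4] w 49.9 0.0
turn [ 0.03  0.   -0.12] shift now [-57.8  93.3  69.8] shift after turn [-58.   93.2  69.7]
```

View pics/c2.png

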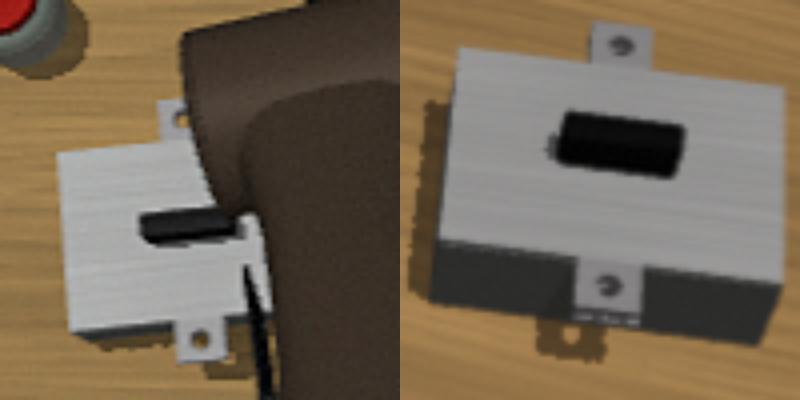

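Request:
move_arm(
  rows="0 0 0 -0.019 0.031 0.020 0.05;0 0 0 -0.019 0.031 0.020 0.05;0 0 0 -0.020 0.031 0.020 0.05;0 0 0 0 0 0 0.05;0 0 0 0 0 0 0.05;0 0 0 0 0 0 0.05",
)

```text
t: 23.25
eef_pos: [0.4516, -0.011, 0.1105]
ee_rot: [-3.14, 0.0, -1.444]
force: [0.6, 0.5, 0.2]
width: 0.0504
gripper_force: 0.0
```

```bash
python3 go.py 449.4 -11.4 56 -82.75
python3 - <<'E'
from fit import *
ims={n:grab(n)[0] for n in('top','scene')}
d=np.radians
h=circ(0,0,.011,.067)
for z in((.4494,-.0114,0),(.4448,-.071,0)): print(fit(h,z,ims,False))
c=cv2.resize(ims['scene'][150:240,255:375],(800,600),interpolation=cv2.INTER_CUBIC);cv2.imwrite('pics/c3.png',c)
E
```

```text
t 23.25 pos [451.6 -11.  110.5] yaw [-1.7993e+02  1.0000e-02 -8.2760e+01] q [ 0.41  0.12 -0.63  0.   -0.82 -0.29] F [0.6 0.5 0.2] w 50.4 0.0
turn [-0.07  0.01 -0.01] shift now [ 0.1  2.3 54.5] shift after turn [ 0.1  2.2 54.5]
{'top': array([456.7 , -39.9 , -11.16]), 'scene': array([452.1 , -10.8 , -10.53]), 'top+scene': array([452.5 , -13.1 , -20.26])}
{'top': array([457.1 , -86.6 , -12.94]), 'scene': array([456.7 , -60.9 , -11.19]), 'top+scene': array([458.4 , -83.3 , -21.86])}
```

View pics/c3.png

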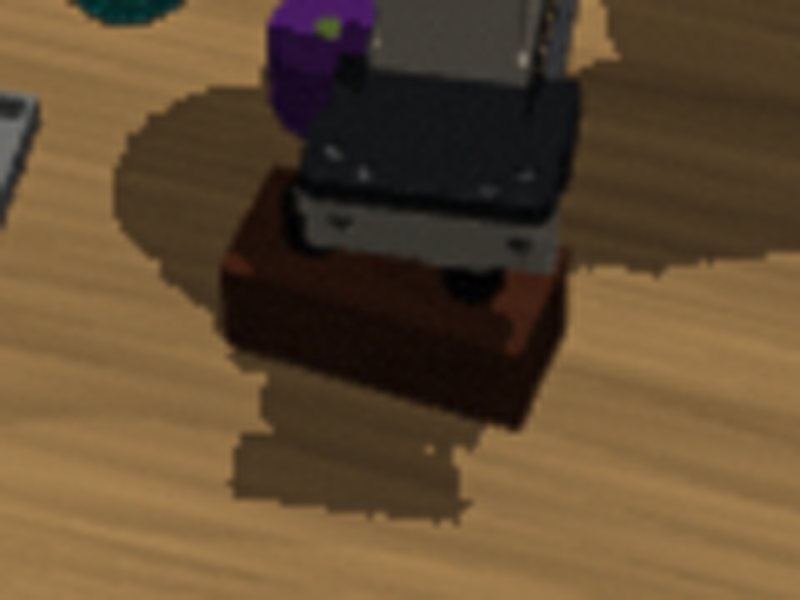

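Request:
move_arm(
  rows="0 0 0 0 0.002 0.025 0.05;0 0 0 0 0 0.020 0.05;0 0 0 0 0 0.008 0.05;0 0 0 0 0 0.001 0.05;0 0 0 0 0 0 0.05;0 0 0 0 0 0 0.05",
)

```text
t: 24.1
eef_pos: [0.449, -0.0116, 0.0566]
ee_rot: [-3.14, 0.0, -1.445]
force: [0.2, -0.4, -0.4]
width: 0.05
gripper_force: 0.0
```

```bash
python3 go.py 449.4 -11.4 56 -82.75
```

```text
t 24.1 pos [449.  -11.6  56.6] yaw [-1.7993e+02  2.0000e-02 -8.2790e+01] q [ 0.42  0.19 -0.7   0.   -0.67 -0.29] F [ 0.2 -0.4 -0.4] w 50.0 0.0
turn [-0.07  0.02 -0.04] shift now [-0.1 -0.5  0.6] shift after turn [-0.1 -0.5  0.6]
```

Request:
move_arm(
  rows="0 0 0 0 0 0 0.01;0 0 0 0 0 0 0.01;0 0 0 0 0 0 0.01;0 0 0 0 0 0 0.01;0 0 0 0 0 0 0.01;0 0 0 0 0 0 0.01",
  squeeze=20,
)

```text
t: 24.85
eef_pos: [0.4485, -0.0117, 0.056]
ee_rot: [-3.142, -0.0, -1.445]
force: [-0.0, 0.3, 2.8]
width: 0.0213
gripper_force: 20.0
```

```bash
python3 go.py 449.4 -11.4 56 -82.75
```

```text
t 24.85 pos [448.5 -11.7  56. ] yaw [-180.     -0.    -82.78] q [ 0.42  0.2  -0.7   0.   -0.67 -0.29] F [-0.   0.3  2.8] w 21.3 20.00013828277588
turn [-0.   -0.   -0.03] shift now [-0.2 -0.9  0. ] shift after turn [-0.2 -0.9  0. ]
```

Request:
move_arm(
  rows="0 0 0 0 0 -0.020 0.01;0 0 0 0 0 -0.050 0.01;0 0 0 0 0 -0.040 0.01;0 0 0 -0.040 0.005 0 0.01;0 0 0 -0.055 0.002 0 0.01;0 0 0 -0.055 0.002 0 0.01;0 0 0 -0.055 0.002 0 0.01;0 0 0 -0.040 0 0 0.01",
)

```text
t: 25.85
eef_pos: [0.4061, 0.2319, 0.166]
ee_rot: [-3.142, 0.0, -1.444]
force: [0.7, -0.4, -0.3]
width: 0.0216
gripper_force: 20.0
```

```bash
python3 go.py 430.1 259.9 125 -82.75
```

```text
t 25.85 pos [406.1 231.9 166. ] yaw [-1.7999e+02  1.0000e-02 -8.2720e+01] q [ 0.94  0.07 -0.53 -0.   -0.97 -0.81] F [ 0.7 -0.4 -0.3] w 21.6 19.996785521507263
turn [-0.01  0.01  0.03] shift now [-24.7 -27.4  41. ] shift after turn [-24.7 -27.4  41. ]
```

Request:
move_arm(
  rows="0 0 0 -0.012 -0.014 0 0.01;0 0 0 -0.012 -0.013 0.010 0.01;0 0 0 0 0 0.020 0.01;0 0 0 0 0 0.010 0.01;0 0 0 0 0 0 0.01;0 0 0 0 0 0 0.01;0 0 0 0 0 0 0.01",
)

```text
t: 26.72
eef_pos: [0.4309, 0.2573, 0.1267]
ee_rot: [-3.141, 0.001, -1.445]
force: [0.7, 0.3, -0.7]
width: 0.0216
gripper_force: 20.0
```

```bash
python3 go.py 430.1 259.9 122 -82.75
python3 - <<'E'
from fit import *
ims={n:grab(n)[0] for n in('top','scene')}
p=arm.get_state()['eef_pos'];print('tip proj',proj('scene',np.array([p-[0,0,.051],[.4301,.2599,.066]])).round(1))
c=np.hstack([cv2.resize(ims['scene'][180:250,405:475],(600,600),interpolation=cv2.INTER_CUBIC)]);cv2.imwrite('pics/c4.png',c)
E
```

```text
t 26.725 pos [430.9 257.3 126.7] yaw [-1.7994e+02  5.0000e-02 -8.2790e+01] q [ 0.93  0.18 -0.51  0.   -0.88 -0.8 ] F [ 0.7  0.3 -0.7] w 21.6 19.997444450855255
turn [-0.06  0.05 -0.04] shift now [-2.7  0.4  4.7] shift after turn [-2.7  0.4  4.7]
tip proj [[444.9 202.8]
 [445.4 205.4]]
```

View pics/c4.png

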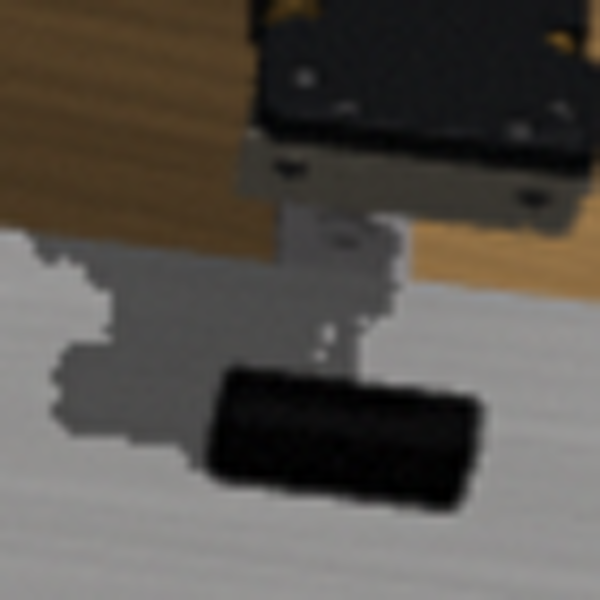

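Request:
move_arm(
  rows="0 0 0 -0.0025 0.0005 0.003 0.01;0 0 0 0 0 0.003 0.01;0 0 0 0 0 0.002 0.01;0 0 0 0 0 0.002 0.01;0 0 0 0 0 0.002 0.01;0 0 0 0 0 0.001 0.01;0 0 0 0 0 0 0.01",
)

```text
t: 27.7
eef_pos: [0.4297, 0.2595, 0.1129]
ee_rot: [3.142, -0.0, -1.445]
force: [0.0, 0.6, -0.9]
width: 0.0213
gripper_force: 20.0
```

```bash
python3 go.py 430.1 259.9 77 -82.75
```

```text
t 27.7 pos [429.7 259.5 112.9] yaw [180.    -0.   -82.79] q [ 0.94  0.19 -0.53  0.   -0.85 -0.81] F [ 0.   0.6 -0.9] w 21.3 19.997445344924927
turn [ 0.   -0.   -0.04] shift now [-0.3 -0.4 35.9] shift after turn [-0.3 -0.4 35.9]
```

Request:
move_arm(
  rows="0 0 0 0 0 0.003 0.01;0 0 0 0 0 0.003 0.01;0 0 0 0 0 0.003 0.01;0 0 0 0 0 0.002 0.01;0 0 0 0 0 0 0.01",
)

```text
t: 28.32
eef_pos: [0.4297, 0.2595, 0.1018]
ee_rot: [3.141, -0.0, -1.445]
force: [-0.2, 0.0, -0.6]
width: 0.0215
gripper_force: 20.0
```

Through both holes (tip at 51 mm, no force). On down.

Request:
move_arm(
  rows="0 0 0 0 0 0.006 0.01;0 0 0 0 0 0.006 0.01;0 0 0 0 0 0.006 0.01;0 0 0 0 0 0.004 0.01;0 0 0 0 0 0.001 0.01;0 0 0 0 0 0.001 0.01;0 0 0 0 0 0 0.01",
)

```text
t: 29.2
eef_pos: [0.4298, 0.2596, 0.078]
ee_rot: [-3.142, 0.0, -1.445]
force: [-0.0, 0.3, -0.1]
width: 0.0212
gripper_force: 20.0
```

Request:
move_arm(
  rows="0 0 0 0 0 0.001 0.01;0 0 0 0 0 0.001 0.01;0 0 0 0 0 0 0.01",
)

```text
t: 29.58
eef_pos: [0.4299, 0.2597, 0.077]
ee_rot: [-3.141, 0.0, -1.444]
force: [-2.9, -1.2, 10.0]
width: 0.021
gripper_force: 20.0
```

Request:
move_arm(
  rows="0 0 0 0 0 -0.001 0.045;0 0 0 0 0 0 0.045;0 0 0 0 0 -0.015 0.045;0 0 0 0 0 -0.040 0.045;0 0 0 0.040 0 -0.030 0.045;0 0 0 0.060 0.005 0 0.045;0 0 0 0.060 0.005 0 0.045;0 0 0 0.060 0.005 0 0.045",
)

```text
t: 30.58
eef_pos: [0.4425, 0.0378, 0.1633]
ee_rot: [-3.14, 0.0, -1.444]
force: [0.9, 0.2, -0.1]
width: 0.0452
gripper_force: 0.0
```

```bash
python3 go.py 444 -71 110 -82.75
```

```text
t 30.575 pos [442.5  37.8 163.3] yaw [-1.799e+02  3.000e-02 -8.274e+01] q [ 0.53  0.03 -0.58  0.   -0.96 -0.41] F [ 0.9  0.2 -0.1] w 45.2 0.0
turn [-0.1   0.03  0.01] shift now [108.2  12.4  53.2] shift after turn [108.1  12.3  53.3]
```

Request:
move_arm(
  rows="0 0 0 0.052 0.006 0.010 0.045;0 0 0 0.052 0.006 0.020 0.045;0 0 0 0 0 0.020 0.045;0 0 0 0 0 0 0.045;0 0 0 0 0 0 0.045;0 0 0 0 0 0 0.045",
)

```text
t: 31.32
eef_pos: [0.4444, -0.0645, 0.113]
ee_rot: [-3.14, 0.0, -1.443]
force: [0.6, 0.1, -0.4]
width: 0.045
gripper_force: 0.0
```

```bash
python3 go.py 444 -71 56 -82.75
```

```text
t 31.325 pos [444.4 -64.5 113. ] yaw [-1.799e+02  1.000e-02 -8.270e+01] q [ 0.3   0.11 -0.64  0.   -0.83 -0.17] F [ 0.6  0.1 -0.4] w 45.0 0.0
turn [-0.1   0.01  0.05] shift now [ 6.4  1.3 57. ] shift after turn [ 6.4  1.2 57. ]
```

Request:
move_arm(
  rows="0 0 0 0.0065 0.001 0.020 0.045;0 0 0 0 0 0.015 0.045;0 0 0 0 0 0.012 0.045;0 0 0 0 0 0.008 0.045;0 0 0 0 0 0.002 0.045;0 0 0 0 0 0 0.045;0 0 0 0 0 0 0.045",
)

```text
t: 32.2
eef_pos: [0.4438, -0.0718, 0.0553]
ee_rot: [-3.141, 0.0, -1.445]
force: [-0.2, -0.3, -0.2]
width: 0.0448
gripper_force: 0.0
```

```bash
python3 go.py 444 -71 56 -82.75
```

```text
t 32.2 pos [443.8 -71.8  55.3] yaw [-179.96    0.    -82.78] q [ 0.28  0.2  -0.7   0.   -0.67 -0.15] F [-0.2 -0.3 -0.2] w 44.8 0.0
turn [-0.04  0.   -0.03] shift now [-0.8 -0.3 -0.7] shift after turn [-0.8 -0.3 -0.7]
```

Request:
move_arm(
  rows="0 0 0 -0.0005 0 -0.0005 0.01;0 0 0 0 0 0 0.01;0 0 0 0 0 0 0.01;0 0 0 0 0 0 0.01;0 0 0 0 0 0 0.01;0 0 0 0 0 0 0.01",
)

```text
t: 32.95
eef_pos: [0.4436, -0.0713, 0.0556]
ee_rot: [-3.141, -0.0, -1.445]
force: [-0.9, 0.6, 2.9]
width: 0.0211
gripper_force: 20.0
```

Request:
move_arm(
  rows="0 0 0 0 0 -0.020 0.01;0 0 0 0 0 -0.050 0.01;0 0 0 0 0 -0.050 0.01;0 0 0 -0.045 -0.019 0 0.01;0 0 0 -0.055 -0.023 0 0.01;0 0 0 -0.055 -0.023 0 0.01;0 0 0 -0.055 -0.023 0 0.01;0 0 0 -0.055 -0.023 0 0.01",
)

```text
t: 33.95
eef_pos: [0.5202, 0.2073, 0.1752]
ee_rot: [3.141, -0.0, -1.445]
force: [0.7, 0.2, -0.2]
width: 0.0217
gripper_force: 20.0
```

```bash
python3 go.py 586.9 279.7 170 -82.75
```

```text
t 33.95 pos [520.2 207.3 175.2] yaw [ 1.7998e+02 -1.0000e-02 -8.2780e+01] q [ 0.73  0.22 -0.33 -0.   -1.02 -0.6 ] F [ 0.7  0.2 -0.2] w 21.7 19.990637004375458
turn [ 0.02 -0.01 -0.03] shift now [-63.4 -75.2   5.2] shift after turn [-63.4 -75.3   5.2]
```

Request:
move_arm(
  rows="0 0 0 -0.030 -0.037 0 0.01;0 0 0 -0.030 -0.037 0 0.01;0 0 0 0 0 0.020 0.01;0 0 0 0 0 0.025 0.01;0 0 0 0 0 0 0.01;0 0 0 0 0 0 0.01;0 0 0 0 0 0 0.01",
)

```text
t: 34.83
eef_pos: [0.5867, 0.2746, 0.1318]
ee_rot: [-3.14, 0.001, -1.445]
force: [-0.1, -0.9, -0.4]
width: 0.0214
gripper_force: 20.0
```

```bash
python3 go.py 586.9 279.7 122 -82.75;python3 lf.py
```

```text
t 34.825 pos [586.7 274.6 131.8] yaw [-1.799e+02  5.000e-02 -8.278e+01] q [ 0.74  0.39 -0.19  0.   -0.99 -0.61] F [-0.1 -0.9 -0.4] w 21.4 19.991402328014374
turn [-0.1   0.05 -0.03] shift now [-5.  -0.8  9.8] shift after turn [-5.  -0.8  9.8]
lid {'top': array([505.6 , 269.5 ,   8.8 , -12.56]), 'scene': array([523.8 , 268.9 ,   9.09, -10.62]), 'top+scene': array([505.4 , 268.4 ,   9.19, -21.84])}
block {'top': array([443.1 , -41.4 ,  -4.21, -12.03]), 'scene': array([448.8 , -41.6 ,  -4.5 , -13.28]), 'top+scene': array([448.3 , -41.8 ,  -4.22, -24.44])}
```

View pics/c2.png

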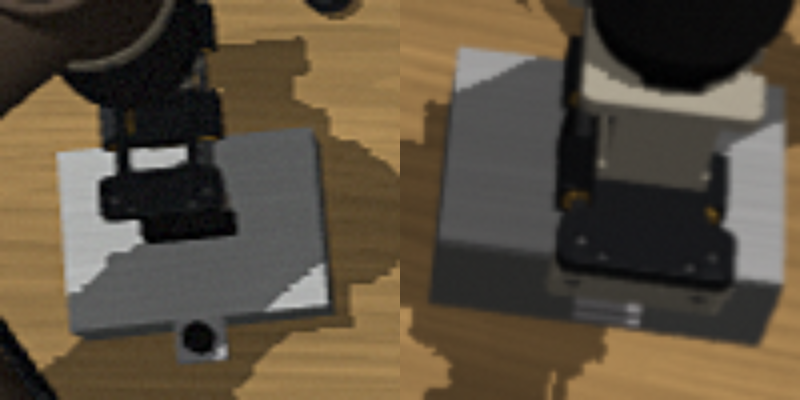

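The front pin's head sits on the tab at (199,338). Next is the back pin.

Request:
move_arm(
  rows="0 0 0 -0.005 -0.001 0.004 0.01;0 0 0 0 0 0.003 0.01;0 0 0 0 0 0.001 0.01;0 0 0 0 0 0 0.01;0 0 0 0 0 0 0.01",
)

```text
t: 35.55
eef_pos: [0.5866, 0.2794, 0.1225]
ee_rot: [-3.141, 0.0, -1.445]
force: [0.7, 0.0, -0.9]
width: 0.0215
gripper_force: 20.0
```

```bash
python3 go.py 586.9 279.7 115 -82.75
```

```text
t 35.55 pos [586.6 279.4 122.5] yaw [-179.99    0.    -82.79] q [ 0.74  0.4  -0.19  0.   -0.98 -0.62] F [ 0.7  0.  -0.9] w 21.5 19.99128431081772
turn [-0.01  0.   -0.04] shift now [-0.3 -0.4  7.5] shift after turn [-0.3 -0.4  7.5]
```

Request:
move_arm(
  rows="0 0 0 0 0 0.003 0.01;0 0 0 0 0 0.002 0.01;0 0 0 0 0 0.002 0.01;0 0 0 0 0 0.002 0.01;0 0 0 0 0 0.002 0.01;0 0 0 0 0 0 0.01",
)

```text
t: 36.3
eef_pos: [0.5864, 0.2793, 0.1112]
ee_rot: [3.141, -0.0, -1.445]
force: [0.2, 0.1, 0.2]
width: 0.0214
gripper_force: 20.0
```

Request:
move_arm(
  rows="0 0 0 0 0 0.002 0.01;0 0 0 0 0 0.002 0.01;0 0 0 0 0 0.002 0.01;0 0 0 0 0 0.002 0.01;0 0 0 0 0 0.002 0.01;0 0 0 0 0 0 0.01",
)

```text
t: 37.05
eef_pos: [0.5865, 0.2794, 0.1013]
ee_rot: [3.141, -0.0, -1.445]
force: [1.1, 0.2, -0.1]
width: 0.0213
gripper_force: 20.0
```

Request:
move_arm(
  rows="0 0 0 0 0 0.006 0.01;0 0 0 0 0 0.006 0.01;0 0 0 0 0 0.006 0.01;0 0 0 0 0 0.004 0.01;0 0 0 0 0 0.001 0.01;0 0 0 0 0 0.001 0.01;0 0 0 0 0 0.001 0.01;0 0 0 0 0 0 0.01",
)

```text
t: 38.05
eef_pos: [0.5866, 0.2794, 0.0768]
ee_rot: [-3.141, 0.0, -1.445]
force: [-1.8, 0.1, 1.8]
width: 0.0209
gripper_force: 20.0
```

Request:
move_arm(
  rows="0 0 0 0 0 0.001 0.01;0 0 0 0 0 0 0.01",
)

```text
t: 38.3
eef_pos: [0.5867, 0.2794, 0.0767]
ee_rot: [-3.141, 0.0, -1.445]
force: [-4.1, -0.5, 8.7]
width: 0.0215
gripper_force: 20.0
```

Request:
move_arm(
  rows="0 0 0 0 0 -0.001 0.045;0 0 0 0 0 0 0.045;0 0 0 0 0 -0.015 0.045;0 0 0 0 0 -0.040 0.045;0 0 0 0 0 -0.050 0.045;0 0 0 0.060 0 0 0.045;0 0 0 0.060 0 0 0.045;0 0 0 0.060 0 0 0.045",
)

```text
t: 39.3
eef_pos: [0.6093, 0.0993, 0.1828]
ee_rot: [-3.14, 0.0, -1.444]
force: [0.9, 0.6, 0.7]
width: 0.0447
gripper_force: 0.0
```

Request:
move_arm(
  rows="0 0 0 0.060 0.01 0 0.045;0 0 0 0.060 0.01 0 0.045;0 0 0 0.060 0.01 0 0.045;0 0 0 0.060 0.01 0 0.045;0 0 0 0.060 0.01 0 0.045;0 0 0 0.050 0.01 0 0.045;0 0 0 0 0 0 0.045;0 0 0 0 0 0 0.045",
)

```text
t: 40.3
eef_pos: [0.5934, -0.2542, 0.182]
ee_rot: [-3.141, -0.0, -1.446]
force: [0.4, -0.6, 0.0]
width: 0.045
gripper_force: 0.0
```

Run:
```python
from fit import *
ims={};
for n in('top','scene'):
    im,d=grab(n,n+'9.png');ims[n]=im
    P=world(n,d)
    if n=='top':
        for x,y in((.4298,.2596),(.5866,.2794)):
            m=np.hypot(P[...,0]-x,P[...,1]-y)<.008;print('head top z',np.nanmedian(P[m][:,2]),m.sum())
d=np.radians
heads=np.vstack([circ(s*.079,0,.011,.088) for s in(1,-1)])
print('lid',fit(np.vstack([lidm(.047),heads]),(.5096,.270,d(7.2)),ims))
c=np.hstack([cv2.resize(ims['top'][200:300,180:280],(400,400)),cv2.resize(ims['scene'][185:285,390:490],(400,400))])
c2=cv2.resize(ims['top'][150:350,120:520],(800,400))[:200];cv2.imwrite('pics/c5.png',c)
```

```text
head top z 0.08720704171445859 27
head top z 0.08712182506519983 24
lid {'top': array([507.  , 268.6 ,   7.7 , -18.63]), 'scene': array([511.  , 268.9 ,   7.18, -16.26]), 'top+scene': array([509.1 , 269.2 ,   6.74, -33.95])}
```

View pics/c5.png

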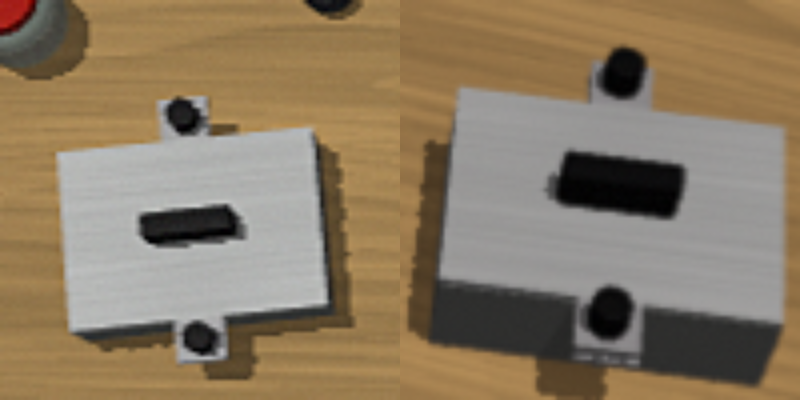

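View pics/scene9.png

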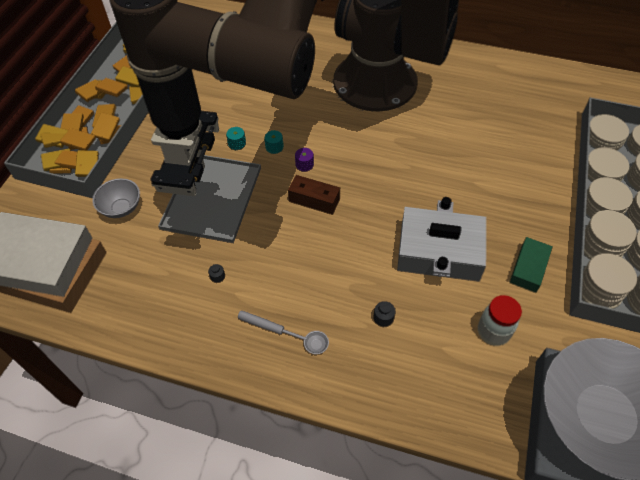

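The lid is level, both pin heads are home (tops at about 87 mm against 88 mm expected), the tray and block are empty, and the bystanders have not moved.

```bash
python3 -c "
from station import arm
print(arm.job_done())"
```

```text
the job is handed in; nothing more can be done
None
```

The job is handed in, with no verdict returned: both sweets stand in the tin, the lid is snapped level on the rim, both pins are home, and the other things on the counter were left alone.

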